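# Close and start the polishing tumbler

## Robot

A 6-joint arm with a two-finger parallel gripper is mounted at the origin on the work surface. World frame = base frame: x ahead of the robot, y to its left, z up, the work surface at z = 0. Lengths are in m, angles in rad, forces in N, time in s.
With the tool pointing down it reaches from about 0.375 to 0.9 m from the base axis. Payload 3.1 kg.
Tool frame: the origin (TCP) lies midway between the tips of the shut fingers; the grasp point (between the pads) lies 19 mm behind it; z points along the fingers, y is the line along which they close (so a half turn about z gives the same grasp; the last joint's range is limited). The gripper opens to 87 mm and grips with 3 to 60 N. Pads are 19 mm wide; open, the fingers measure 117 mm over their backs; the gripper's body (75 mm by 190 mm) begins 51 mm behind the grasp point.
Start: joints at [-1.401, 0.527, 1.433, -0, 1.181, -0.178], TCP at [0.214, -0.587, 0.223] pointing down, gripper open.
Joint ranges: [-3.08, 3.08], [-0.75, 2.2], [0.22, 2.44], [-1.43, 4.57], [0, 2.65], [-2.85, 2.85]. Speed limits (rad/s): [2.79, 2.79, 3.14, 3.14, 3.14, 3.14].

## Interface

Orientations are given as a unit quaternion [x, y, z, w].
In Python, from rig import robot gives the robot as it stands. The module is installed in compiled form; this text tells all that it offers.
- The arm moves only by the tool play_rows, never from a script. Its arguments are lists of equal length, an entry for each row: "gripper": the closure, from -1 (fully open) to 1 (shut); "delta_pos": the shift along the tool's x, y, z in cm, a list of three; "turn": the turn, a rotation vector about the tool's x, y, z in rad, a list of three. A call has 1 to 12 rows; each row is the pose to reach, as a shift and turn from the pose commanded when the call began, along the tool's axes at that moment; what a row does not reach only later rows make up. A row lasts 1/8 s, in which the tool goes at most 62.5 mm and 10.7 degrees, less where a joint would pass 70% of its speed; a pose out of reach is approached as far as the arm can. A call with a gripper value outside its range is refused whole. The fingers move at their own pace and stop on an object; "squeeze" is the grip in N (left out, the last holds). Time passes only in rows, so rows that repeat a pose let the fingers close. It gives the time, the measured TCP pose, the force, the opening and the grip force at its end, in the units of the state.
- robot.get_obs(): the state, without advancing time (a new reading comes with each control period).
- robot.camera(name): name is "scene" or "top"; returns a dict with "color" (480x640x3 uint8, red, green, blue), "vfov" (degrees; the focal length in pixels is half the picture's height over the tangent of half this angle, whatever the lens; pixels are square), "cx", "cy" (the principal point, pixels), "R" (3x3) and "t" (3): a world point X has camera coordinates R X + t. Camera axes: x right, y down, z forward; pixel columns grow to the right and rows downward; lengths in m; the calibration is good to about 2 mm. A picture is of the moment at which its call begins. There is no depth.
- robot.hand_in(): hands the job in; it is judged then, once.
The state is a dict: "time": time; "q": joint angles; "joint_velocities": joint speeds; "joint_torque": joint torques, N m; "position": TCP position; "tool_rot": TCP orientation; "ft_force": force on the tool from outside, world axes, zero at the start; "moment": the same for the moment, N m; "grip_width": finger opening in m; "grip_force": force on a finger pad.
Only numpy, scipy, OpenCV 4.12 (cv2) and the standard library are available. Lean on these libraries where they do the work, as an engineer would, in place of code of your own. Each camera call takes 0.05 s, during which the arm holds its last target. There are 200 camera calls.

## Task

Lower the tumbler's open lid gently, without slamming it, until it is fully shut. Then press the console's keys fully down and let them spring back, one at a time and in this order: the round key, the long bar key, the triangular key. Press no key while the lid is open, never press the square stop key, and leave the hammer, the chisel box and the bronze finial where they are.

Things in the scene. Friction and masses are not known exactly. Their poses are not given: they have to be found in the camera images.
- machine: Grey bench polishing tumbler, fixed to the bench: an open-topped box 200 mm deep (x), 240 mm wide (y), 120 mm high, walls 12 mm, bronze castings inside. Origin: centre of its underside; its +x side carries the lid hinge, its -x side is the front.
- lid (a joint): The tumbler's steel lid, hinged along the machine's +x rim. 0 = closed flat on the rim, grows as it opens (rad), at most 1.5. It starts part open; hinge friction holds it wherever it is left (about 3 to 6 N at its free edge moves it). Panel 200 mm (hinge to free edge) by 240 mm wide, 12 mm thick, plus a small 15 mm pull tab, 100 mm wide, at the middle of its free edge; 0.35 kg.
- lid_hinge (a point): Point at the middle of the lid's hinge line, 120 mm above the bench, on the lid's underside. Axes turn with the lid: -x runs along the lid to its free edge, y along the hinge, z is the lid's outer normal.
- lid_edge (a point): Middle of the lid's free edge on its outer (upper) face, 200 mm from the hinge; same axes as lid_hinge. The tab sticks out 15 mm beyond it.
- console: Low aluminium control console, fixed, 190 x 190 x 50 mm, beside the tumbler (on either side). Origin: centre of its underside. Four black spring keys stand on its top in a two-by-two block 85 mm apart, in any arrangement, each in a grey bezel 74 mm square and 8 mm high.
- key_round (a joint): Travel of the key: round disc, 54 mm across. 0 = up, 0.008 m = fully down (against the stop); about 5 N holds it fully down and it springs back.
- key_bar (a joint): Travel of the key: long narrow bar, 24 mm (x) by 66 mm (y). 0 = up, 0.008 m = fully down (against the stop); about 5 N holds it fully down and it springs back.
- key_triangle (a joint): Travel of the key: triangle with corners 34 mm from its centre (about 59 mm sides). 0 = up, 0.008 m = fully down (against the stop); about 5 N holds it fully down and it springs back.
- key_square (a joint): Travel of the key: square, 48 mm by 48 mm; this is STOP. 0 = up, 0.008 m = fully down (against the stop); about 5 N holds it fully down and it springs back.
- key_round_top (a point): Centre of the top face of the round key; 76 mm above the bench when up, 18 mm above its bezel; sinks with the key. Axes as the console's.
- key_bar_top (a point): Centre of the top face of the bar key; 76 mm above the bench when up, 18 mm above its bezel; sinks with the key. Axes as the console's.
- key_triangle_top (a point): Centre of the top face of the triangle key; 76 mm above the bench when up, 18 mm above its bezel; sinks with the key. Axes as the console's.
- key_square_top (a point): Centre of the top face of the square (stop) key; 76 mm above the bench when up, 18 mm above its bezel; sinks with the key. Axes as the console's.
- hammer: Bystander: hammer with wooden handle, 240 mm long, lying beyond the work.
- chisel_box: Bystander: open wooden box of steel chisels, 200 x 120 x 55 mm, on the left of the bench. Origin: centre of its underside.
- finial: Bystander: upright bronze finial, 72 mm across the foot, 115 mm high, on the right of the bench. Origin: centre of its underside.

How it is judged:
By the outcome, as a careful person would: the job done as asked, in the order asked, and still so for the second after the job is handed in, with the robot touching nothing.
It also fails if it takes over 53 s, if anything falls off the work surface, if the arm or the gripper's body presses on something with over 40 N, if the wrist force passes 120 N, or if a joint passes its speed limit or range.

## Working session

There is one attempt and no reset: what is moved stays moved. The work goes in short steps, Python scripts to look and compute and a tool call to move; the robot and the scene stay as the last step left them, time stands still between calls to the robot, and variables do not carry over. Pictures are saved under pics/ and viewed, at most 10 in all, crops included, and the job is handed in when it is done.

Besides the shell and the picture viewer there is one more tool, called after "Emit:" by a JSON object that holds its "op" and its "data", one argument or row to a line. play_rows: Moves the arm, as the interface text tells. Its arguments: {"type":"object","properties":{"gripper":{"type":"array","items":{"type":"number"}},"delta_pos":{"type":"array","items":{"type":"array","items":{"type":"number"}}},"turn":{"type":"array","items":{"type":"array","items":{"type":"number"}}},"squeeze":{"type":"number"}},"required":["gripper","delta_pos","turn"]}

```bash
mkdir -p pics
python3 - <<'E'
from rig import robot
import cv2,pickle
d={}
for n in("scene","top"):
    c=robot.camera(n);d[n]=c;cv2.imwrite(f"pics/{n}0.png",c["color"][:,:,::-1]);print(n,c["vfov"],c["cx"],c["cy"],c["R"],c["t"])
pickle.dump(d,open("d0.pkl","wb"));print(robot.get_obs())
E
```

```text
scene 45.185137337180734 324.6902020781582 241.40286931034626 [[-0.5256203   0.85071556  0.00251819]
 [ 0.78194096  0.4842892  -0.39246951]
 [-0.33509945 -0.20432086 -0.91976157]] [ 0.29822469 -0.43267413  1.74717589]
top 54.26786851852921 316.7219077856375 240.04870889114684 [[ 0.02481117 -0.9996903  -0.00192398]
 [-0.995581   -0.02453473 -0.09064507]
 [ 0.09056979  0.00416448 -0.9958814 ]] [0.00407226 0.59353774 1.36756441]
{'time': 0.1, 'q': array([-1.40047767e+00,  5.28368063e-01,  1.43375690e+00, -1.51469868e-05,
        1.18144484e+00, -1.78477370e-01]), 'joint_velocities': array([-0.00012801, -0.00144469, -0.00134108, -0.00046553, -0.00053245,
       -0.00010176]), 'joint_torque': array([-1.53173465e-05, -4.40984809e+01, -1.77150357e+01,  6.34027692e-02,
        5.33675216e-02, -4.90903744e-05]), 'position': array([ 0.21352666, -0.58668725,  0.22167816]), 'tool_rot': array([ 9.84830190e-01,  1.73518068e-01, -2.97101770e-06, -9.88595231e-04]), 'ft_force': array([-0.21036566,  0.20208045,  0.0564409 ]), 'moment': array([-0.01856243, -0.01105767, -0.00581858]), 'grip_force': 0.0, 'grip_width': 0.08694176749583053}
```

View pics/scene0.png

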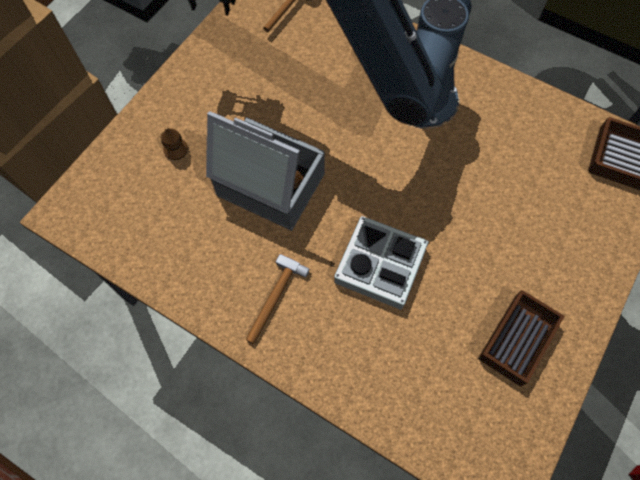

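View pics/top0.png

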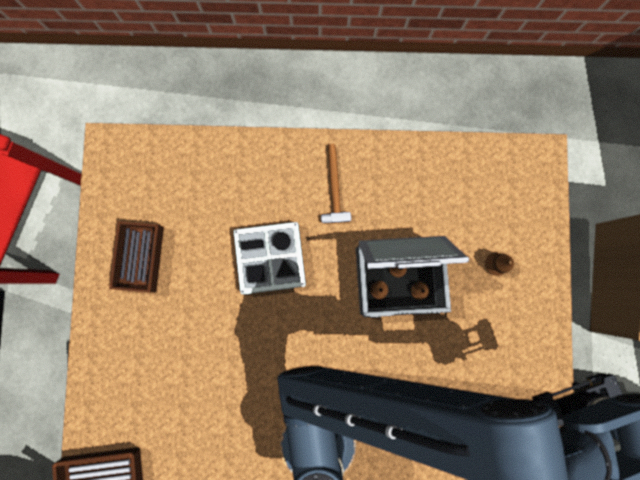

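The top view shows the console at about (268,257), with the round key at (281,240), bar (251,244), triangle (286,268) and square (257,271). The tumbler is near (405,278) with its lid steeply open and its free edge running from about (370,265) to (467,260).

```bash
cat > h.py <<'E'
import numpy as np,pickle
def f(c): return c["color"].shape[0]/2/np.tan(np.radians(c["vfov"])/2)
def ray(c,u,v):
    d=c["R"].T@np.array([(u-c["cx"])/f(c),(v-c["cy"])/f(c),1]);return -c["R"].T@c["t"],d/np.linalg.norm(d)
def onz(c,u,v,z):
    o,d=ray(c,u,v);return o+d*(z-o[2])/d[2]
def proj(c,X):
    p=c["R"]@X+c["t"];return f(c)*p[:2]/p[2]+[c["cx"],c["cy"]]
def tri(c1,p1,c2,p2):
    o1,d1=ray(c1,*p1);o2,d2=ray(c2,*p2);s=np.linalg.lstsq(np.c_[d1,-d2],o2-o1,rcond=None)[0]
    a,b=o1+s[0]*d1,o2+s[1]*d2;return (a+b)/2,np.linalg.norm(a-b)
E
python3 - <<'E'
from h import *;import cv2
d=pickle.load(open("d0.pkl","rb"))
for n,(x0,y0,x1,y1) in dict(top=(225,210,315,300),scene=(325,205,440,315)).items():
    c=d[n];g=cv2.cvtColor(c["color"],cv2.COLOR_RGB2GRAY)[y0:y1,x0:x1]
    m=(g<60).astype(np.uint8)
    k,l,s,ce=cv2.connectedComponentsWithStats(m)
    for i in range(1,k):
        if s[i,4]>60: u,v=ce[i]+[x0,y0];print(n,round(u,1),round(v,1),s[i],onz(c,u,v,.074).round(3))
S=d["scene"]["color"][90:320,190:450,::-1];T=d["top"]["color"][200:330,220:490,::-1]
cv2.imwrite("pics/c1.png",cv2.resize(S,None,fx=2.6,fy=2.6,interpolation=cv2.INTER_CUBIC))
cv2.imwrite("pics/c2.png",cv2.resize(T,None,fx=2.9,fy=2.9,interpolation=cv2.INTER_CUBIC))
E
```

```text
top 280.7 240.5 [ 47  23  18  17 233] [0.585 0.122 0.074]
top 251.6 244.1 [ 16  30  22   9 160] [0.573 0.206 0.074]
top 285.6 270.1 [ 51  50  22  18 246] [0.5   0.105 0.074]
top 256.9 273.7 [ 22  55  22  18 327] [0.488 0.187 0.074]
top 272.2 292.5 [ 26  79  43   9 164] [0.436 0.142 0.074]
scene 371.9 235.4 [ 37  20  25  23 345] [0.506 0.105 0.074]
scene 401.8 247.3 [ 62  31  28  25 448] [0.494 0.186 0.074]
scene 360.8 264.8 [ 26  50  21  21 344] [0.591 0.121 0.074]
scene 392.2 277.3 [ 55  63  25  19 273] [0.578 0.205 0.074]
```

View pics/c1.png

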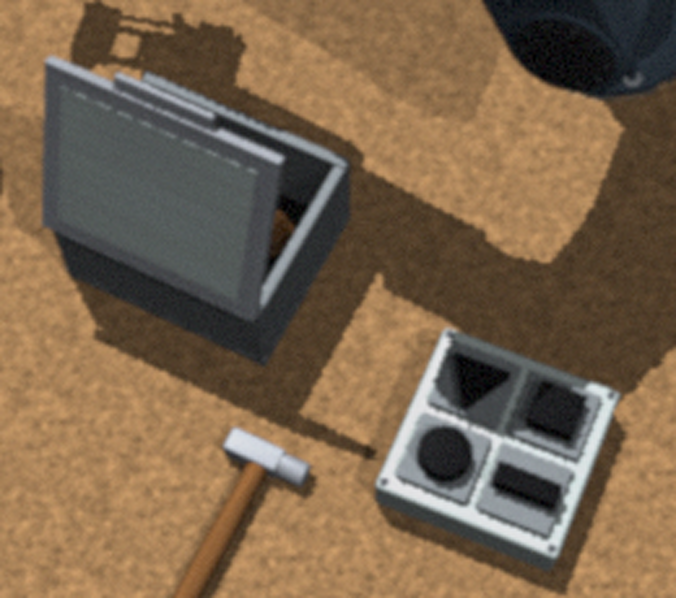

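View pics/c2.png

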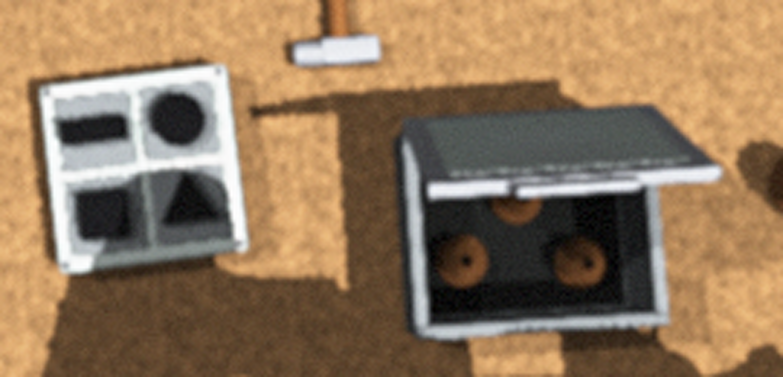

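The scene crop shows the lid's free edge running from (47,66) to (280,160), with the tab in the middle. The top crop shows the same edge from (428,183) to (719,165). The machine rim's front corners in the top crop are about (415,333) and (665,325).

Run:
```python
from h import *
d=pickle.load(open("d0.pkl","rb"));T,S=d["top"],d["scene"]
s=lambda u,v:(190+u/2.6-.3,90+v/2.6-.3); t=lambda u,v:(220+u/2.9-.3,200+v/2.9-.3)
A,e1=tri(S,s(47,66),T,t(719,165));B,e2=tri(S,s(279,160),T,t(428,183));print("edge",A.round(3),e1,B.round(3),e2,np.linalg.norm(A-B))
for p in [(415,333),(665,325)]:print("front",onz(T,*t(*p),.12).round(3))
print("scene front L",onz(S,*s(347,162),.12).round(3), onz(S,*s(262,312),.12).round(3),onz(S,*s(47,230),.12).round(3))
print("top left hinge",onz(T,*t(402,123),.12).round(3))
```

```text
edge [ 0.538 -0.342  0.304] 0.0009506870586266078 [ 0.517 -0.104  0.318] 0.003255968992595344 0.2397496782022736
front [ 0.383 -0.113  0.12 ]
front [ 0.397 -0.349  0.12 ]
scene front L [ 0.383 -0.119  0.12 ] [ 0.572 -0.1    0.12 ] [ 0.609 -0.332  0.12 ]
top left hinge [ 0.582 -0.097  0.12 ]
```

Emit:
{"op": "play_rows", "data": {
  "gripper": [1,1,1,1,1,1,1,1,1,1,1,1],
  "delta_pos": [
    [0,0,-6],
    [0,0,-12],
    [0,0,-18],
    [5,-2.2,-20],
    [10,-4.4,-20],
    [15,-6.6,-20],
    [20.5,-9,-20],
    [26,-11.5,-20],
    [32,-14.2,-20],
    [38,-16.8,-20],
    [44,-19.5,-20],
    [49,-21.7,-20]
  ],
  "turn": [
    [0,0,0],
    [0,0,0],
    [0,0,0],
    [0,0,0.05],
    [0,0,0.1],
    [0,0,0.15],
    [0,0,0.2],
    [0,0,0.26],
    [0,0,0.26],
    [0,0,0.26],
    [0,0,0.26],
    [0,0,0.26]
  ],
  "squeeze": 10
}}

```text
time: 1.6
position: [0.5998, -0.2154, 0.422]
tool_rot: [0.999, 0.044, -0.0, -0.0]
ft_force: [0.8, -1.0, 0.2]
grip_width: 0.0006
grip_force: 0.0
```

```bash
cat > st.py <<'E'
from rig import robot;import numpy as np
from scipy.spatial.transform import Rotation as Ro
o=robot.get_obs();R=Ro.from_quat(o["tool_rot"]).as_matrix();p=o["position"]
def st():print("t",o["time"],"p",p.round(4),"yaw",np.degrees(np.arctan2(R[1,0],R[0,0])).round(1),"z",R[:,2].round(3),"F",o["ft_force"].round(1),"w",o["grip_width"],"q",o["q"].round(2))
def to(X):print(np.round(X,3),"->",(100*R.T@(np.array(X)-p)).round(2).tolist())
E
python3 - <<'E'
from st import *;st()
H=np.array([.591,-.216,0]);ux=np.array([.996,.085,0])
def P(th,r=.175,dx=.01,dz=0):return H+ux*(-r*np.cos(th)+.012*np.sin(th)+dx)+np.array([0,0,.12+r*np.sin(th)+.012*np.cos(th)+dz])
to(P(1.2,dx=.05,dz=.1));to(P(1.2,dx=.05))
for th in np.arange(1.2,-.01,-.1):to(P(th))
E
```

```text
t 1.6 p [ 0.5998 -0.2154  0.422 ] yaw 5.1 z [-0.001  0.    -1.   ] F [ 0.8 -1.   0.2] w 0.0006346586049818803 q [-0.52  0.4   1.1  -0.    1.64  0.96]
[ 0.589 -0.216  0.387] -> [-1.1, -0.01, 3.46]
[ 0.589 -0.216  0.287] -> [-1.1, -0.01, 13.46]
[ 0.549 -0.22   0.287] -> [-5.09, -0.02, 13.46]
[ 0.533 -0.221  0.281] -> [-6.74, -0.03, 14.07]
[ 0.517 -0.222  0.274] -> [-8.31, -0.04, 14.84]
[ 0.502 -0.224  0.265] -> [-9.81, -0.04, 15.76]
[ 0.488 -0.225  0.254] -> [-11.2, -0.05, 16.82]
[ 0.475 -0.226  0.242] -> [-12.48, -0.05, 18.02]
[ 0.464 -0.227  0.229] -> [-13.63, -0.05, 19.34]
[ 0.454 -0.228  0.214] -> [-14.64, -0.06, 20.77]
[ 0.445 -0.228  0.199] -> [-15.51, -0.06, 22.3]
[ 0.438 -0.229  0.183] -> [-16.22, -0.06, 23.9]
[ 0.433 -0.23   0.167] -> [-16.77, -0.06, 25.56]
[ 0.429 -0.23   0.149] -> [-17.15, -0.06, 27.28]
[ 0.427 -0.23   0.132] -> [-17.35, -0.06, 29.02]
```

Emit:
{"op": "play_rows", "data": {
  "gripper": [1,1,1,1,1,1,1,1,1,1,1],
  "delta_pos": [
    [-0.5,0,4.5],
    [-1.1,0,9],
    [-1.1,0,13.4],
    [-2,0,13.4],
    [-3,0,13.4],
    [-3.8,0,13.4],
    [-4.6,0,13.4],
    [-5.1,0,13.5],
    [-5.6,0,13.6],
    [-6.2,0,13.8],
    [-6.7,0,14.1]
  ],
  "turn": [
    [0,0,0],
    [0,0,0],
    [0,0,0],
    [0,0,0],
    [0,0,0],
    [0,0,0],
    [0,0,0],
    [0,0,0],
    [0,0,0],
    [0,0,0],
    [0,0,0]
  ]
}}

```text
time: 2.98
position: [0.5321, -0.2233, 0.2818]
tool_rot: [0.999, 0.044, 0.0, 0.0]
ft_force: [0.5, 0.3, 2.4]
grip_width: 0.0003
grip_force: 1.2
```

Run:
```python
from st import *;st()
import cv2
c=robot.camera("scene");cv2.imwrite("pics/s1.png",cv2.resize(c["color"][60:260,150:450,::-1],None,fx=2,fy=2))
```

```text
t 2.975 p [ 0.5321 -0.2233  0.2818] yaw 5.1 z [ 0.001 -0.001 -1.   ] F [0.5 0.3 2.4] w 0.00029394276067762484 q [-0.59  0.4   1.48 -0.    1.26  0.89]
```

View pics/s1.png

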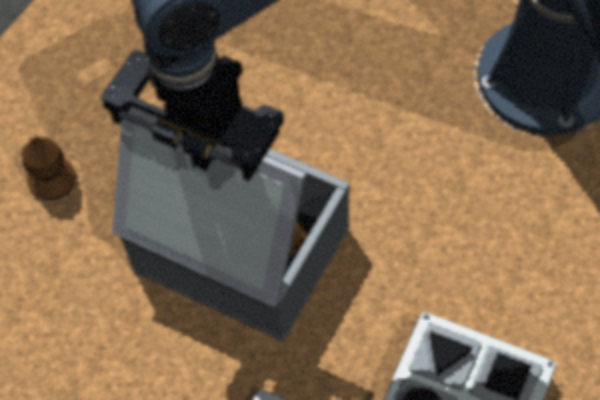

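The fingers are against the lid's outer face near the free edge, with light contact. I'll follow the arc slowly.

Emit:
{"op": "play_rows", "data": {
  "gripper": [1,1,1,1,1,1,1,1,1,1,1,1],
  "delta_pos": [
    [-0.8,0,0.4],
    [-1.6,0,0.8],
    [-2.4,0,1.2],
    [-3.1,0,1.7],
    [-3.8,0,2.2],
    [-4.5,0,2.7],
    [-5.2,0,3.3],
    [-5.8,0,3.9],
    [-6.4,0,4.5],
    [-6.9,0,5.2],
    [-7.4,0,5.9],
    [-7.9,0,6.7]
  ],
  "turn": [
    [0,0,0],
    [0,0,0],
    [0,0,0],
    [0,0,0],
    [0,0,0],
    [0,0,0],
    [0,0,0],
    [0,0,0],
    [0,0,0],
    [0,0,0],
    [0,0,0],
    [0,0,0]
  ]
}}

```text
time: 4.53
position: [0.4527, -0.2299, 0.214]
tool_rot: [0.999, 0.044, -0.0, -0.0]
ft_force: [-0.7, -1.1, 2.1]
grip_width: 0.0005
grip_force: 0.7
```

```bash
python3 -c "
from st import *;st()"
```

```text
t 4.525 p [ 0.4527 -0.2299  0.214 ] yaw 5.1 z [-0.001  0.    -1.   ] F [-0.7 -1.1  2.1] w 0.00047454515605366125 q [-0.69  0.38  1.73 -0.    1.03  0.79]
```

Emit:
{"op": "play_rows", "data": {
  "gripper": [1,1,1,1,1,1,1,1,1,1,1,1],
  "delta_pos": [
    [-0.5,0,0.8],
    [-0.9,0,1.5],
    [-1.3,0,2.3],
    [-1.6,0,3.1],
    [-1.9,0,3.9],
    [-2.1,0,4.7],
    [-2.3,0,5.5],
    [-2.5,0,6.2],
    [-2.6,0,6.8],
    [-2.6,0,7.3],
    [-2.6,0,7.7],
    [-2.6,0,8.0]
  ],
  "turn": [
    [0,0,0],
    [0,0,0],
    [0,0,0],
    [0,0,0],
    [0,0,0],
    [0,0,0],
    [0,0,0],
    [0,0,0],
    [0,0,0],
    [0,0,0],
    [0,0,0],
    [0,0,0]
  ]
}}

```text
time: 6.02
position: [0.4274, -0.2323, 0.1343]
tool_rot: [0.999, 0.044, -0.0, -0.0]
ft_force: [-1.1, 0.2, 1.2]
grip_width: 0.0007
grip_force: 0.5
```

Emit:
{"op": "play_rows", "data": {
  "gripper": [1,1,1,1],
  "delta_pos": [
    [0,0,0.15],
    [0,0,0.3],
    [0,0,0.4],
    [0,0,0.4]
  ],
  "turn": [
    [0,0,0],
    [0,0,0],
    [0,0,0],
    [0,0,0]
  ]
}}

```text
time: 6.52
position: [0.4274, -0.2323, 0.1327]
tool_rot: [0.999, 0.045, 0.0, 0.0]
ft_force: [-3.8, 2.1, 18.4]
grip_width: 0.0003
grip_force: 9.3
```

```bash
python3 -c "
from st import *;st()"
```

```text
t 6.525 p [ 0.4274 -0.2323  0.1327] yaw 5.1 z [ 0.    -0.001 -1.   ] F [-3.8  2.1 18.4] w 0.00030251719551578263 q [-0.73  0.49  1.86 -0.    0.79  0.75]
```

The lid is shut: it takes 18 N with the tip at z = 0.1327. Next is the round key.

Emit:
{"op": "play_rows", "data": {
  "gripper": [1,1,1,1,1,1,1,1,1,1],
  "delta_pos": [
    [0,0,-3],
    [0,0,-7],
    [3,-5.3,-7],
    [6,-10.5,-7],
    [9,-15.8,-7],
    [12,-21,-7],
    [15,-26.3,-7],
    [17.5,-30.8,-6],
    [19.2,-33.8,-4],
    [19.2,-33.8,-2]
  ],
  "turn": [
    [0,0,0],
    [0,0,0],
    [0,0,-0.05],
    [0,0,-0.05],
    [0,0,-0.05],
    [0,0,-0.05],
    [0,0,-0.05],
    [0,0,-0.05],
    [0,0,-0.05],
    [0,0,-0.05]
  ]
}}

```text
time: 7.78
position: [0.59, 0.1244, 0.15]
tool_rot: [0.997, 0.071, 0.001, -0.0]
ft_force: [-0.4, -0.9, 0.4]
grip_width: 0.0
grip_force: 0.0
```

Run:
```python
from st import *;st()
to([.588,.122,.08]);to([.576,.206,.08]);to([.503,.104,.08])
import cv2
from h import *
c=robot.camera("scene");cv2.imwrite("pics/s2.png",cv2.resize(c["color"][60:330,150:450,::-1],None,fx=2,fy=2))
H=np.array([.591,-.216,.132]);ux=np.array([.996,.085,0]);uy=np.array([-.085,.996,0])
print([proj(c,H-ux*a+uy*b).round(0).tolist() for a in(0,.2) for b in(-.12,.12)])
```

```text
t 7.775 p [0.59   0.1244 0.15  ] yaw 8.2 z [ 0.002  0.001 -1.   ] F [-0.4 -0.9  0.4] w 1.1163477005490027e-05 q [0.02 0.59 1.56 0.   0.99 1.45]
[0.588 0.122 0.08 ] -> [-0.25, 0.21, 7.0]
[0.576 0.206 0.08 ] -> [-0.24, -8.28, 7.0]
[0.503 0.104 0.08 ] -> [-8.92, 0.78, 6.98]
[[208.0, 173.0], [289.0, 211.0], [246.0, 116.0], [325.0, 150.0]]
```

View pics/s2.png

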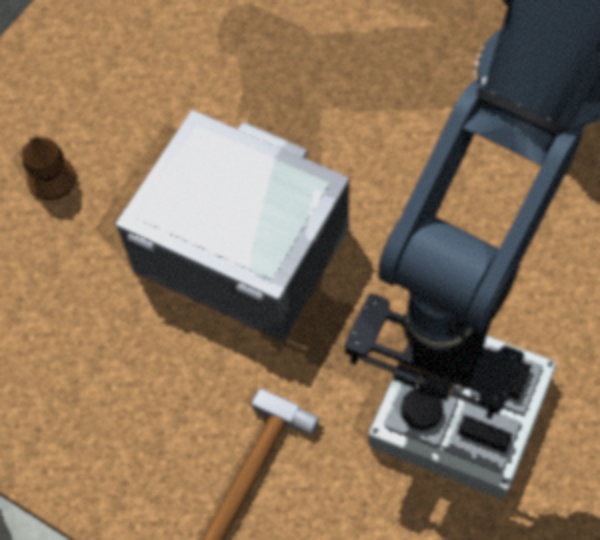

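The lid lies flat and shut, and the gripper is above the console. Pressing the round key now.

Emit:
{"op": "play_rows", "data": {
  "gripper": [1,1,1,1,1,1,1],
  "delta_pos": [
    [-0.2,0.2,3.5],
    [-0.2,0.2,6.8],
    [-0.2,0.2,7.4],
    [-0.2,0.2,7.9],
    [-0.2,0.2,8.3],
    [-0.2,0.2,8.5],
    [-0.2,0.2,8.5]
  ],
  "turn": [
    [0,0,0],
    [0,0,0],
    [0,0,0],
    [0,0,0],
    [0,0,0],
    [0,0,0],
    [0,0,0]
  ]
}}

```text
time: 8.7
position: [0.5872, 0.119, 0.0683]
tool_rot: [0.998, 0.07, 0.001, 0.0]
ft_force: [-4.4, -1.2, 11.9]
grip_width: 0.0003
grip_force: 6.4
```

Emit:
{"op": "play_rows", "data": {
  "gripper": [1,1,1,1,1,1],
  "delta_pos": [
    [0,0,0.15],
    [0,0,0.15],
    [0,0,-0.6],
    [0,0,-1.5],
    [0,0,-4],
    [0,0,-4]
  ],
  "turn": [
    [0,0,0],
    [0,0,0],
    [0,0,0],
    [0,0,0],
    [0,0,0],
    [0,0,0]
  ]
}}

```text
time: 9.45
position: [0.5896, 0.1193, 0.1076]
tool_rot: [0.998, 0.069, 0.003, 0.0]
ft_force: [0.3, -0.2, 0.0]
grip_width: 0.0006
grip_force: 0.0
```

Run:
```python
from st import *;st();to([.576,.206,.066])
```

```text
t 9.45 p [0.5896 0.1193 0.1076] yaw 7.9 z [ 0.007  0.    -1.   ] F [ 0.3 -0.2  0. ] w 0.0005874495437037648 q [0.01 0.64 1.6  0.   0.9  1.45]
[0.576 0.206 0.066] -> [-0.18, -8.78, 4.15]
```

Emit:
{"op": "play_rows", "data": {
  "gripper": [1,1,1,1,1,1,1,1,1],
  "delta_pos": [
    [-0.1,-4.4,0],
    [-0.2,-8.7,0],
    [-0.2,-8.7,1],
    [-0.2,-8.7,2.4],
    [-0.2,-8.7,3],
    [-0.2,-8.7,3.6],
    [-0.2,-8.7,4.0],
    [-0.2,-8.7,4.2],
    [-0.2,-8.7,4.2]
  ],
  "turn": [
    [0,0,0],
    [0,0,0],
    [0,0,0],
    [0,0,0],
    [0,0,0],
    [0,0,0],
    [0,0,0],
    [0,0,0],
    [0,0,0]
  ]
}}

```text
time: 10.58
position: [0.5724, 0.2041, 0.068]
tool_rot: [0.998, 0.069, -0.0, 0.0]
ft_force: [-9.4, -0.9, 29.0]
grip_width: 0.0007
grip_force: 14.1
```

Emit:
{"op": "play_rows", "data": {
  "gripper": [1,1,1,1,1],
  "delta_pos": [
    [0,0,0],
    [0,0,-0.6],
    [0,0,-1.5],
    [0,0,-4.2],
    [0,0,-4.2]
  ],
  "turn": [
    [0,0,0],
    [0,0,0],
    [0,0,0],
    [0,0,0],
    [0,0,0]
  ]
}}

```text
time: 11.2
position: [0.5755, 0.2051, 0.1073]
tool_rot: [0.998, 0.069, 0.003, -0.0]
ft_force: [0.3, -0.4, -0.0]
grip_width: 0.0008
grip_force: 0.0
```

Run:
```python
from st import *;st();to([.503,.105,.066])
```

```text
t 11.2 p [0.5755 0.2051 0.1073] yaw 7.9 z [ 0.006  0.001 -1.   ] F [ 0.3 -0.4 -0. ] w 0.0008304207871593645 q [ 0.16  0.65  1.57 -0.    0.91  1.59]
[0.503 0.105 0.066] -> [-8.58, 8.91, 4.07]
```

Emit:
{"op": "play_rows", "data": {
  "gripper": [1,1,1,1,1,1,1,1,1,1],
  "delta_pos": [
    [-2.9,3,0],
    [-5.8,6,0],
    [-8.6,8.9,0],
    [-8.6,8.9,1],
    [-8.6,8.9,2.4],
    [-8.6,8.9,3],
    [-8.6,8.9,3.6],
    [-8.6,8.9,3.9],
    [-8.6,8.9,4.1],
    [-8.6,8.9,4.1]
  ],
  "turn": [
    [0,0,0],
    [0,0,0],
    [0,0,0],
    [0,0,0],
    [0,0,0],
    [0,0,0],
    [0,0,0],
    [0,0,0],
    [0,0,0],
    [0,0,0]
  ]
}}

```text
time: 12.45
position: [0.5006, 0.1054, 0.068]
tool_rot: [0.998, 0.07, 0.001, 0.0]
ft_force: [-5.9, -1.2, 30.3]
grip_width: 0.0007
grip_force: 15.0
```

Emit:
{"op": "play_rows", "data": {
  "gripper": [1,1,1,1,1,1],
  "delta_pos": [
    [0,0,0],
    [0,0,-0.6],
    [0,0,-1.5],
    [0,0,-6],
    [0,0,-11],
    [0,0,-11]
  ],
  "turn": [
    [0,0,0],
    [0,0,0],
    [0,0,0],
    [0,0,0],
    [0,0,0],
    [0,0,0]
  ]
}}

```text
time: 13.2
position: [0.5034, 0.1054, 0.1781]
tool_rot: [0.998, 0.07, 0.005, 0.0]
ft_force: [0.9, -0.6, 0.6]
grip_width: 0.0004
grip_force: 0.0
```

Run:
```python
from st import *;st()
import cv2
c=robot.camera("scene");cv2.imwrite("pics/s3.png",c["color"][:,:,::-1])
```

```text
t 13.2 p [0.5034 0.1054 0.1781] yaw 8.0 z [ 0.009  0.    -1.   ] F [ 0.9 -0.6  0.6] w 0.00038947078173211453 q [-0.01  0.44  1.76  0.    0.93  1.42]
```

View pics/s3.png

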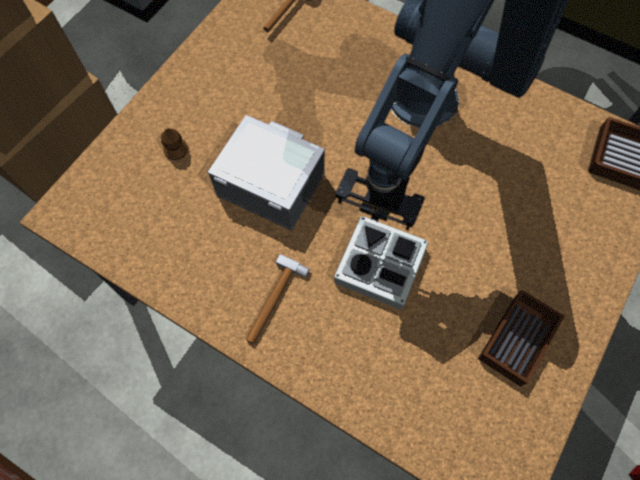

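The picture shows the lid shut (265,165), all four keys up, and the hammer, chisel box and finial where they started.

```bash
python3 -c "
from rig import robot;print(robot.hand_in())"
```

```text
the job is handed in; nothing more can be done
None
```

I lowered the lid gently until it was fully shut, pressed the round, bar and triangular keys down to their stops in that order and let each spring back, never touched the stop key or the bystanders, and handed the job in at about 13 s; hand-in returned no verdict.

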